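# Put the loose thread into its dishes

### The arm

A 6-joint arm with a two-finger parallel gripper is mounted at the origin on a cart in front of the work surface, level with it; the furniture and walls round the work are solid. World frame = base frame: x ahead of the robot, y to its left, z up, the work surface at z = 0. Lengths are in mm, angles in rad, forces in N, time in s.
With the tool pointing down it reaches from about 275 to 725 mm from the base axis. Payload 5.6 kg.
Tool frame: the origin (TCP) lies at the very end of the fingers, on their centre line; the grasp point (between the pads) lies 19 mm behind it; z points along the fingers, y is the line along which they close (so a half turn about z gives the same grasp; the last joint's range is limited). The gripper opens to 85 mm and grips with 20 to 120 N. Pads are 22 mm wide; open, the fingers measure 114 mm over their backs; the gripper's body (76 mm by 85 mm) begins 54 mm behind the grasp point. The pads swing forward as they close: fully open they stand 13 mm farther back than shut.
Start: joints at [-0.869, 0.255, 0.108, 0, -1.424, -0.285], TCP at [222.678, -502.899, 194.683] pointing down, gripper open.
Joint ranges: [-2.95, 2.95], [-1.21, 1.97], [-1.09, 1.5], [-2.87, 1.71], [-2.94, -0.07], [-3.05, 3.05]. Speed limits (rad/s): [2.57, 2.57, 3.14, 3.14, 3.14, 3.14].

### API

Orientations are given as a unit quaternion [x, y, z, w].
In Python, from plant import ctrl gives the robot as it stands.
- The arm moves only by the tool step_arm, never from a script. Its argument "motion" is a list of rows, each a list of 5 numbers: the shift along the tool's x, y, z in cm, then the turn about the tool's z in rad, then the finger opening in cm, from 0 to 8.54. In form: [[tx, ty, tz, yaw, claw], ...]. A call has 1 to 5 rows; each row shifts and turns the commanded pose from where the row before left it, along the tool's axes as they then stand; what a row does not reach is not made up. A row lasts 1/8 s, in which the tool goes at most 62.5 mm and 10.7 degrees, less where a joint would pass 70% of its speed; a pose out of reach is approached as far as the arm can. A call with a gripper value outside its range is refused whole. The fingers move at their own pace and stop on an object; "newtons" is the grip in N (left out, the last holds). Time passes only in rows, so rows that do not move let the fingers close. It gives the time, the measured TCP pose, the force, the opening and the grip force at its end, in the units of the state.
- ctrl.get_obs(): the state, without advancing time (a new reading comes with each control period).
- ctrl.snapshot(name): name is "scene" or "side" or "wrist"; returns (picture, depth): 480x640x3 uint8, red, green, blue; 480x640 float32, mm along the optical axis (not along the pixel's ray), 0 where there is no reading.
- ctrl.camera_params(name): a dict with "mtx" (3x3 intrinsics, pixels), "camera_from_world" (4x4, takes a point from world to camera coordinates); the wrist camera has in their place "hand_eye" (4x4, takes a point from camera to tool coordinates, whose origin is the TCP and whose axes are the flange's). Camera axes: x right, y up, looking along -z (the intrinsics and any distortion apply to the point x, -y, -z); pixel columns grow to the right and rows downward; lengths in mm; the calibration is good to about 2 mm. A picture is of the moment at which its call begins: read the wrist's pose just before it. camera_params takes no time and is no camera call.
- ctrl.sign_off(): hands the job in; it is judged then, once.
The state is a dict: "time_s": time; "joint_positions": joint angles; "qd": joint speeds; "joint_torque": joint torques, N m; "position": TCP position; "eef_rot": TCP orientation; "ft_force": force on the tool from outside, world axes, zero at the start; "wrist_torque": the same for the moment, N m; "grip_width": opening from 0.0 (shut) to 1.0 (fully open); "grip_force": force on a finger pad.
Only numpy, scipy, OpenCV 4.12 (cv2) and the standard library are available. Lean on these libraries where they do the work, as an engineer would, in place of code of your own. Each camera call takes 0.05 s, during which the arm holds its last target. There are 200 camera calls.

### The job

Clear the thread that stands loose among the tools on the front half of the right-hand table (not the stock at the back) into the round wooden dishes on the left-hand table, by size: stand the thread cone in the largest dish, one of the two thread spools in each of the two middle-sized dishes, and lay the steel bobbin flat in the smallest dish. The cone and spools must end upright, everything within its dish's rim; leave the oil bottle and the tape measure where they are.

Things in the scene. Friction and masses are not known exactly. Their poses are not given: they have to be found in the camera images.
- thread_cone: The thread cone: tapered navy winding on a plastic cone, 60 mm across at the base, tapering evenly to 37 mm across at 74 mm height and 25 mm near the top, 114 mm tall, 0.12 kg, standing upright and loose on the right-hand table. Grasp it round the winding. Origin at the centre of its underside, z up along its axis.
- spool_a: A small thread spool with wooden flanges, standing on end: 35 mm across the round end flanges, 55 mm tall, 35 g; thread winding a little narrower than the flanges. Stands loose on the right-hand table. Origin at the centre of its underside, z up along its axis.
- spool_b: A small thread spool with white flanges, standing on end: 35 mm across the round end flanges, 55 mm tall, 35 g; thread winding a little narrower than the flanges. Stands loose on the right-hand table. Origin at the centre of its underside, z up along its axis.
- bobbin: The steel bobbin: flat little flanged disc, 21 mm across and 10 mm tall, 15 g, lying flat and loose on the right-hand table. Grasp it across the flanges. Origin at the centre of its underside, z up along its axis.
- large_dish: The largest round wooden dish, fixed on the left-hand table: 92 mm outside, recess 82 mm across, recess floor 4 mm and rim 12 mm above the table. Origin at the centre of its underside, z up. (Sewing-machine heads overhang the far part of both tables, over 0.7 m ahead of the robot: swing across well in front of them.)
- medium_dish_a: One of two equal middle-sized round wooden dishes, fixed on the left-hand table: 64 mm outside, recess 54 mm across, recess floor 4 mm and rim 12 mm above the table. Origin at the centre of its underside, z up. Either spool may go in either middle-sized dish.
- medium_dish_b: One of two equal middle-sized round wooden dishes, fixed on the left-hand table: 64 mm outside, recess 54 mm across, recess floor 4 mm and rim 12 mm above the table. Origin at the centre of its underside, z up. Either spool may go in either middle-sized dish.
- small_dish: The smallest round wooden dish, fixed on the left-hand table: 50 mm outside, recess 40 mm across, recess floor 2 mm and rim only 6 mm above the table, so that a bobbin held by its upper half can be set down with the fingertips above the rim. Origin at the centre of its underside, z up.
- oil_bottle: Machine oil bottle with red spout, body 46 mm across, 128 mm tall, loose among the thread on the right-hand table; not to be moved. Origin at the centre of its underside.
- tape_measure: Round yellow tape measure lying flat, about 58 mm across, 17 mm tall, loose among the thread on the right-hand table; not to be moved. Origin at the centre of its underside. (A fixed blue drawer cabinet, 165 mm tall, and a green parts box, lower, stand between these things and the dishes: carry everything over them.)

How it is judged (in metres and radians):
At the end, for the whole second after the job is handed in: Cone in the large dish (within 14 mm of its centre), one spool in each middle-sized dish and the bobbin in the small one (within 12 mm), each on the recess floor (3 mm), within 0.1 rad of upright, released, at rest. Oil bottle and tape measure within 30 mm of where they stood (horizontal distance between thread_cone and large_dish below 0.014 m and z of thread_cone in the frame of large_dish between 0 and 0.007 m and ((horizontal distance between spool_a and medium_dish_a below 0.012 m and z of spool_a in the frame of medium_dish_a between 0 and 0.007 m and horizontal distance between spool_b and medium_dish_b below 0.012 m and z of spool_b in the frame of medium_dish_b between 0 and 0.007 m) or (horizontal distance between spool_a and medium_dish_b below 0.012 m and z of spool_a in the frame of medium_dish_b between 0 and 0.007 m and horizontal distance between spool_b and medium_dish_a below 0.012 m and z of spool_b in the frame of medium_dish_a between 0 and 0.007 m)) and horizontal distance between bobbin and small_dish below 0.012 m and z of bobbin in the frame of small_dish between 0 and 0.005 m and angle between each of thread_cone, spool_a, spool_b, bobbin's own z axis and vertical below 0.1 rad and linear speed of each of thread_cone, spool_a, spool_b, bobbin below 0.02 m/s and distance of each of oil_bottle, tape_measure from where it was at the start of the episode below 0.03 m); the robot touches nothing.
It fails at once if the oil bottle or the tape measure is moved by more than 30 mm (distance of any of oil_bottle, tape_measure from where it was at the start of the episode above 0.03 m).
It fails at once if the oil bottle is knocked over (angle between oil_bottle's own z axis and vertical above 0.5 rad).
It also fails if it takes over 120 s, if anything falls off the work surface, if the arm or the gripper's body presses on something with over 40 N, if the wrist force passes 120 N, or if a joint passes its speed limit or range.

## Working session

There is one attempt and no reset: what is moved stays moved. The work goes in short steps, Python scripts to look and compute and a tool call to move; the robot and the scene stay as the last step left them, time stands still between calls to the robot, and variables do not carry over. Pictures are saved under pics/ and viewed, at most 14 in all, crops included, and the job is handed in when it is done.

Besides the shell and the picture viewer there is one more tool, called by a JSON object that holds its "method" and its "body", one argument or row to a line. step_arm: Moves the arm, as the interface text tells. Its arguments: {"type":"object","properties":{"motion":{"type":"array"},"newtons":{"type":"number"}},"required":["motion"]}

```bash
ls; mkdir -p pics; cat > h.py <<'E'
import numpy as np, cv2
from plant import ctrl
from scipy.spatial.transform import Rotation as R
def snap(n,f=None):
    o=ctrl.get_obs(); im,d=ctrl.snapshot(n)
    if f: cv2.imwrite('pics/'+f,cv2.cvtColor(im,cv2.COLOR_RGB2BGR))
    p=ctrl.camera_params(n); K=np.array(p['mtx'])
    if n=='wrist':
        T=np.eye(4);T[:3,:3]=R.from_quat(o['eef_rot']).as_matrix();T[:3,3]=o['position']
        W=T@np.array(p['hand_eye'])
    else: W=np.linalg.inv(np.array(p['camera_from_world']))
    v,u=np.mgrid[0:480,0:640]
    X=(u-K[0,2])/K[0,0]*d;Y=(v-K[1,2])/K[1,1]*d
    P=np.stack([X,-Y,-d,np.ones_like(d)],-1)@W.T
    P=P[...,:3].copy();P[d==0]=np.nan
    return im,d,P,W,K
E
python3 - <<'E'
from h import *
for n in('scene','side','wrist'):
    im,d,P,W,K=snap(n,n+'0.png');np.savez('/tmp/%s0.npz'%n,im=im,d=d,P=P,W=W,K=K)
    print(n,W.round(2).tolist(),K.tolist(),{k:v for k,v in ctrl.camera_params(n).items() if k not in('mtx','camera_from_world','hand_eye')})
o=ctrl.get_obs();print(o)
E
```

```text
pics
scene [[-0.75, 0.46, -0.47, -170.06], [-0.66, -0.53, 0.54, 735.09], [-0.0, 0.72, 0.7, 1026.57], [0.0, 0.0, 0.0, 1.0]] [[532.4476034246178, 0.0, 324.12952785409857], [0.0, 532.4476034246178, 237.22696958909324], [0.0, 0.0, 1.0]] {}
side [[0.98, 0.11, -0.19, 297.15], [-0.22, 0.51, -0.83, -1014.51], [-0.0, 0.85, 0.52, 636.6], [0.0, 0.0, 0.0, 1.0]] [[436.7689133769066, 0.0, 320.65620763933794], [0.0, 436.7689133769066, 241.00585783641435], [0.0, 0.0, 1.0]] {}
wrist [[-0.4, -0.88, -0.25, 159.56], [0.91, -0.39, -0.11, -530.59], [0.0, -0.27, 0.96, 372.49], [0.0, 0.0, 0.0, 1.0]] [[387.4959308791585, 0.0, 323.7625821543821], [0.0, 387.4959308791585, 242.62523856759321], [0.0, 0.0, 1.0]] {}
{'time_s': 0.15, 'joint_positions': array([-8.69383098e-01,  2.55639482e-01,  1.07300625e-01, -3.21373867e-04,
       -1.42389147e+00, -2.84607718e-01]), 'qd': array([-0.00118801, -0.00251505,  0.00533082,  0.0004033 ,  0.00244836,
       -0.00144635]), 'joint_torque': array([-1.80518287e-03, -3.86938691e+01,  2.38082063e+01,  5.36666259e+00,
       -4.56293215e-03,  4.85264437e-06]), 'position': array([ 222.53132491, -502.51487987,  193.99312667]), 'eef_rot': array([-2.06874301e-01,  9.78367254e-01,  7.06834778e-04, -1.99329216e-04]), 'ft_force': array([-0.06516493,  0.97230148,  0.18005755]), 'wrist_torque': array([-0.01344512,  0.02104713,  0.03569134]), 'grip_force': 0.0, 'grip_width': 1.0003692338380044}
```

View pics/scene0.png

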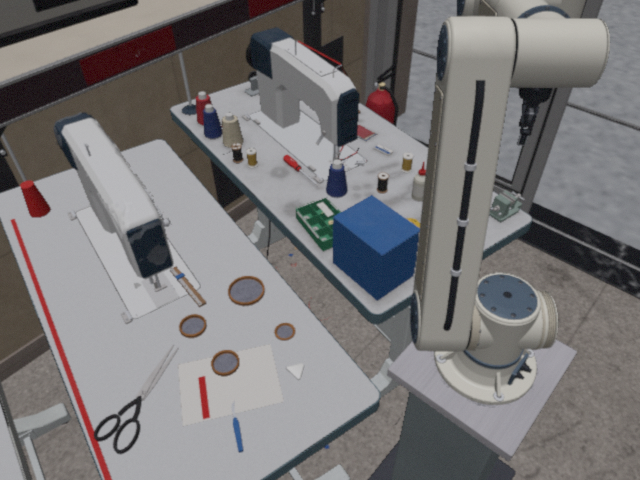

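View pics/wrist0.png

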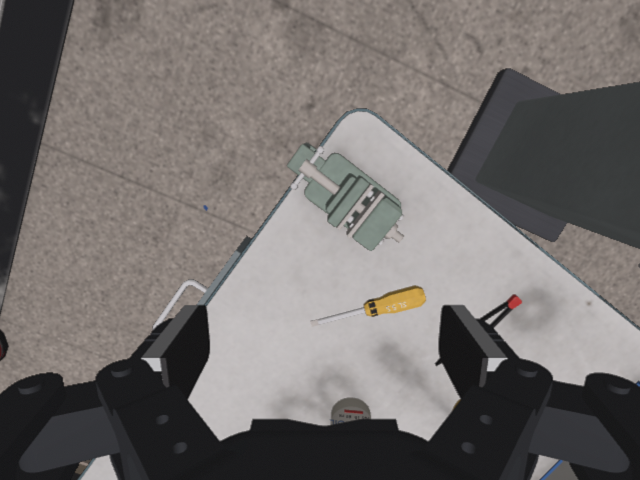

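The scene shows the dishes: large (246,290), medium (193,326) and (225,362), small (285,331). On the right table are the cone (337,180), spools (383,182) and (407,161), and the bottle (419,186). The wrist view looks past the work. Now the side view.

View pics/side0.png

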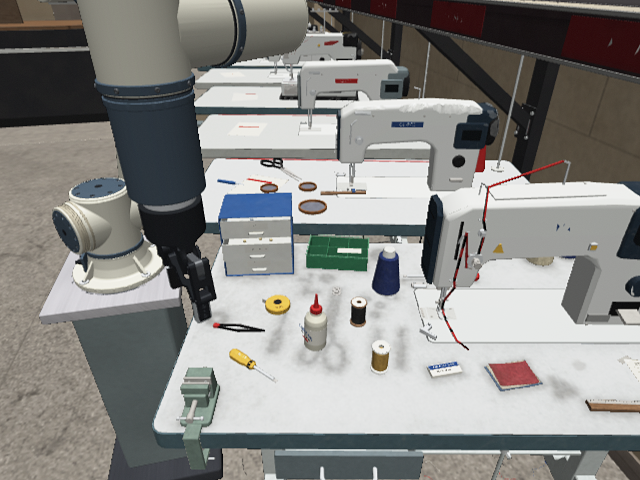

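```bash
python3 - <<'E'
import numpy as np
z=np.load('/tmp/scene0.npz');P=z['P']
for n,(u,v) in dict(large=(246,290),m1=(193,326),m2=(225,362),small=(285,331),cone=(337,180),conetop=(337,164),sp1=(383,176),sp2=(407,156),bottle=(419,183),box=(375,220),green=(320,222)).items(): print(n,P[v,u].round(1))
E
```

```text
large [550.6 211.7   1.3]
m1 [561.  370.9   4.6]
m2 [427.4 388.1   8.5]
small [389.  237.7   1.9]
cone [ 613.1 -215.8   65.7]
conetop [ 625.7 -229.8  109.2]
sp1 [ 534.8 -336.7   49.5]
sp2 [ 539.7 -469.1   48.6]
bottle [ 425.4 -361.9   64.5]
box [361.3 -56.1 167.6]
green [567.2 -88.3  15.4]
```

The side view shows the bobbin at about (336,290), the tape at (277,304), the bottle (315,330), spools (359,311) and (380,356), and the cone (386,272). I'll fit positions from the depth clouds.

```bash
python3 - <<'E'
import numpy as np, cv2
from scipy.optimize import least_squares
def fit(p,r=None):
    c=np.median(p,0)
    f=lambda q:np.hypot(*(p-q[:2]).T)-(q[2] if r is None else r)
    s=least_squares(f,[*c,20],loss='soft_l1',f_scale=1).x
    return s.round(1),np.median(abs(f(s))).round(2)
z=np.load('/tmp/scene0.npz');P=z['P'];im=z['im']
hsv=cv2.cvtColor(im,cv2.COLOR_RGB2HSV)
b=(P[...,2]>-10)&(P[...,2]<25)&(hsv[...,1]>60)&((hsv[...,0]<20))
W=z['W'];K=z['K']
def ray(u,v,h):
    d=W[:3,:3]@np.array([(u-K[0,2])/K[0,0],-(v-K[1,2])/K[1,1],-1]);o=W[:3,3];return o+d*(h-o[2])/d[2]
for n,(u,v,w) in dict(large=(246,290,26),m1=(193,326,20),m2=(225,362,20),small=(285,331,15)).items():
    m=np.zeros(b.shape,bool);m[v-w:v+w,u-w:u+w]=1;m&=b
    ys,xs=np.nonzero(m); h=6 if n=='small' else 12
    cs,_=cv2.findContours(m.astype(np.uint8),cv2.RETR_EXTERNAL,cv2.CHAIN_APPROX_NONE)
    c=max(cs,key=len)[:,0]
    q=np.array([ray(x,y,h)[:2] for x,y in c])
    print(n,len(xs),fit(q),P[ys,xs,2].mean().round(1),P[v-3:v+4,u-3:u+4].reshape(-1,3).mean(0).round(1))
for s in('side','scene'):
    z=np.load('/tmp/%s0.npz'%s);P=z['P'];im=z['im']
    def near(c,r,z0,z1):
        with np.errstate(invalid='ignore'): return (np.hypot(P[...,0]-c[0],P[...,1]-c[1])<r)&(P[...,2]>z0)&(P[...,2]<z1)
    for n,c,r,z0,z1,rad in [('sp1',(530,-340),35,40,62,17.5),('sp2',(540,-475),35,40,62,17.5),('bottle',(425,-370),40,15,70,23),('cone',(620,-230),50,10,30,28)]:
        m=near(c,r,z0,z1); p=P[m]
        if len(p)<15: print(s,n,len(p));continue
        print(s,n,len(p),fit(p[:,:2],rad),np.percentile(p[:,2],98).round(1))
    if s=='side':
        for n,(u,v) in dict(tape=(277,305),bob=(336,290)).items():
            q=P[v-12:v+13,u-18:u+19].reshape(-1,3);print(n,P[v,u].round(1));q=q[q[:,2]>5];print(len(q),np.median(q,0).round(1),q.min(0).round(),q.max(0).round())
        cv2.imwrite('pics/s_crop.png',cv2.resize(cv2.cvtColor(im[230:400,200:440],cv2.COLOR_RGB2BGR),None,fx=3.3,fy=3.3,interpolation=cv2.INTER_CUBIC))
E
```

```text
large 245 (array([543.7, 216.8,  45.2]), np.float64(0.79)) 10.4 [548.5 213.2   4.2]
m1 193 (array([558.5, 373.2,  31.1]), np.float64(0.95)) 10.7 [560.9 371.    4.7]
m2 212 (array([425.6, 389.8,  30.9]), np.float64(0.81)) 10.9 [nan nan nan]
small 117 (array([388. , 240.5,  23. ]), np.float64(0.48)) 5.5 [388.4 238.2   3. ]
side sp1 191 (array([ 531.4, -333.1,   20. ]), np.float64(3.34)) 55.1
side sp2 267 (array([ 533.3, -465.7,   20. ]), np.float64(3.52)) 55.5
side bottle 516 (array([ 428. , -379.1,   20. ]), np.float64(0.69)) 69.3
side cone 217 (array([ 627. , -240.1,   20. ]), np.float64(1.46)) 29.6
tape [ 367.4 -259.7   14.2]
383 [ 367.5 -256.8   13.6] [ 337. -279.    5.] [ 396. -223.   17.]
bob [ 512.  -221.6    2.6]
57 [ 514.1 -231.     8.3] [ 501. -333.    5.] [ 525. -216.   55.]
scene sp1 102 (array([ 532.1, -333.4,   20. ]), np.float64(3.4)) 59.5
scene sp2 94 (array([ 535.5, -466.3,   20. ]), np.float64(3.22)) 58.7
scene bottle 177 (array([ 428.5, -378.7,   20. ]), np.float64(1.53)) 69.3
scene cone 135 (array([ 627.2, -231.8,   20. ]), np.float64(2.17)) 29.6
```

View pics/s_crop.png

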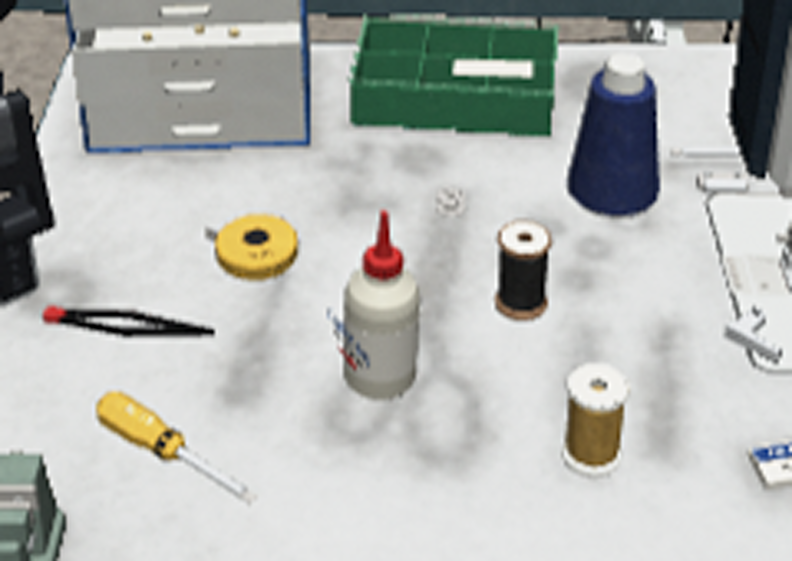

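The crop shows the bobbin at about (336,291) in the side view, with black-thread spool A and gold-thread spool B standing clear. I'll square the tool (y along world y) and move toward spool B.

{"method": "step_arm", "body": {
  "motion": [
    [0,0,0,0.139,8.5],
    [0,0,0,0.139,8.5],
    [0,0,0,0.139,8.5],
    [-6,0,0,0,8.5],
    [-6,0.9,0,0,8.5]
  ],
  "newtons": 40
}}

```text
time_s: 0.78
position: [343.5, -494.0, 194.5]
eef_rot: [0.001, 1.0, 0.0, -0.0]
ft_force: [0.1, -1.0, 0.7]
grip_width: 0.992
grip_force: 0.0
```

{"method": "step_arm", "body": {
  "motion": [
    [-6,0.9,0,0,8.5],
    [-6,0.9,0,0,8.5],
    [-6,0.9,0,0,8.5],
    [-1,0,0,0,8.5],
    [0,0,0,0,8.5]
  ]
}}

```text
time_s: 1.4
position: [533.0, -466.7, 193.5]
eef_rot: [-0.0, 1.0, 0.0, -0.001]
ft_force: [-0.4, -0.4, 0.3]
grip_width: 0.998
grip_force: 0.0
```

```bash
cat >> h.py <<'E'
def top(P,c,r,z0,z1):
    with np.errstate(invalid='ignore'): m=(np.hypot(P[...,0]-c[0],P[...,1]-c[1])<r)&(P[...,2]>z0)&(P[...,2]<z1)
    p=P[m]
    if len(p)<10: return len(p)
    (x,y),rr=cv2.minEnclosingCircle(p[:,:2].astype(np.float32))
    return len(p),p.mean(0).round(1).tolist(),(round(x,1),round(y,1),round(rr,1))
def st():
    o=ctrl.get_obs();print(round(o['time_s'],2),o['position'].round(1),R.from_quat(o['eef_rot']).as_matrix()[:,:2].round(3).tolist(),o['ft_force'].round(1),o['grip_width'],o['grip_force'])
E
python3 - <<'E'
from h import *
st()
im,d,P,W,K=snap('wrist','w1.png')
print(top(P,(535,-466),30,50,62),top(P,(532,-333),30,50,62),top(P,(512,-222),22,6,15))
E
```

```text
1.4 [ 533.  -466.7  193.5] [[-1.0, -0.001], [-0.001, 1.0], [0.002, 0.001]] [-0.4 -0.4  0.3] 0.9978206376674301 0.0
(1216, [532.9, -466.4, 54.4], (533.6, -466.5, 17.6)) (1264, [530.7, -334.4, 54.4], (531.1, -333.9, 17.6)) (388, [511.8, -225.6, 9.3], (511.9, -225.8, 10.8))
```

View pics/w1.png

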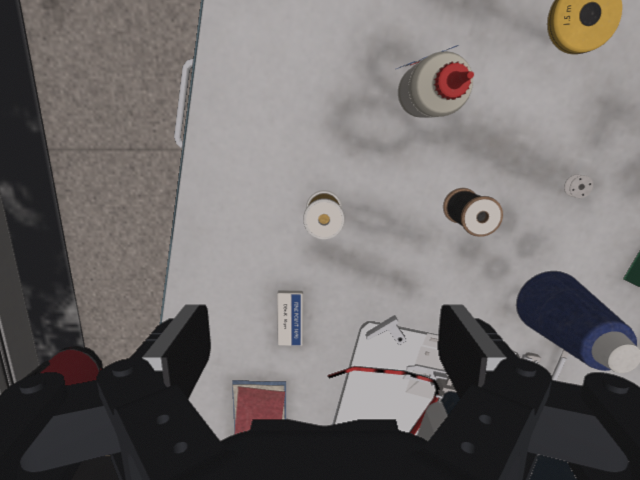

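The wrist view shows spool B (323,215), spool A (480,213), the bobbin (580,187) and the cone at right. All circle fits match the stated sizes. The tool is centred over spool B, so I descend and grip.

{"method": "step_arm", "body": {
  "motion": [
    [0,0,5,0,8.5],
    [0,0,5,0,8.5],
    [0,0,5,0,8.5],
    [0,0,2.6,0,8.5],
    [0,0,0,0,8.5]
  ]
}}

```text
time_s: 2.08
position: [529.8, -466.8, 17.2]
eef_rot: [0.001, 1.0, 0.001, -0.002]
ft_force: [1.1, -0.7, 0.8]
grip_width: 0.996
grip_force: 0.0
```

{"method": "step_arm", "body": {
  "motion": [
    [0,0,0,0,2],
    [0,0,0,0,2],
    [0,0,0,0,2],
    [0,0,0,0,2],
    [0,0,0,0,2]
  ],
  "newtons": 30
}}

```text
time_s: 2.7
position: [532.8, -466.9, 18.8]
eef_rot: [0.0, 1.0, -0.0, 0.0]
ft_force: [-0.5, -0.1, 0.7]
grip_width: 0.233
grip_force: 0.0
```

```bash
python3 - <<'E'
from h import *
st()
snap('wrist','w2.png')
im,_,P,_,_=snap('side')
cv2.imwrite('pics/s2.png',cv2.resize(cv2.cvtColor(im[250:410,280:480],cv2.COLOR_RGB2BGR),None,fx=3,fy=3))
E
```

```text
2.7 [ 532.8 -466.9   18.8] [[-1.0, 0.0], [0.0, 1.0], [-0.0, -0.0]] [-0.5 -0.1  0.7] 0.23333722429514184 0.0
```

View pics/w2.png

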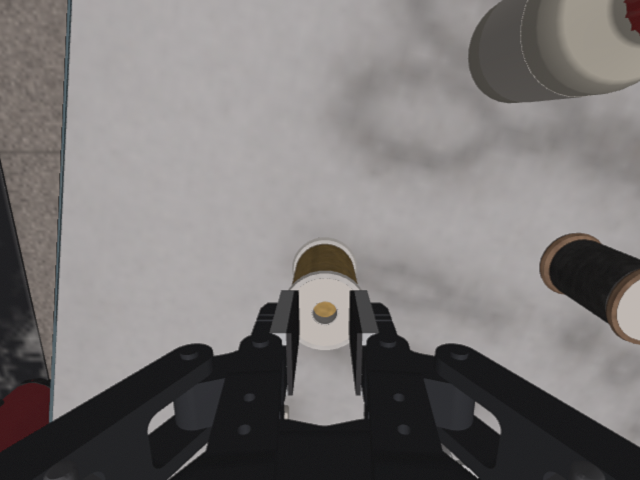

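The fingers straddle the spool at (325,310) and are nearly on it, so the width scale is not linear. I'll keep closing.

{"method": "step_arm", "body": {
  "motion": [
    [0,0,0,0,1],
    [0,0,0,0,1],
    [0,0,0,0,1]
  ],
  "newtons": 30
}}

```text
time_s: 3.18
position: [533.3, -468.5, 20.4]
eef_rot: [-0.0, 1.0, -0.002, 0.001]
ft_force: [-0.8, -3.1, 6.2]
grip_width: 0.116
grip_force: 2.8
```

```bash
python3 - <<'E'
from h import *
st()
im,_,_,_,_=snap('wrist'); a=cv2.cvtColor(im[200:440,160:480],cv2.COLOR_RGB2BGR)
im,_,P,_,_=snap('side');b=cv2.resize(cv2.cvtColor(im[280:400,320:440],cv2.COLOR_RGB2BGR),(240,240))
cv2.imwrite('pics/c3.png',np.hstack([a,b]))
E
```

```text
3.17 [ 533.3 -468.5   20.4] [[-1.0, 0.0], [-0.0, 1.0], [-0.002, -0.003]] [-0.8 -3.1  6.2] 0.11564030800622048 2.7577575275790878
```

View pics/c3.png

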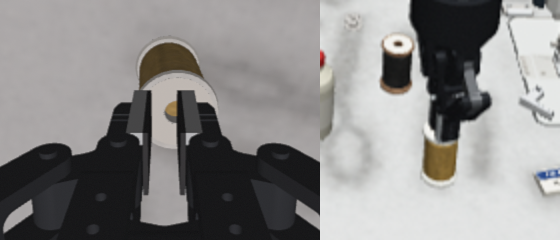

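```bash
python3 - <<'E'
from h import *
st(); o=ctrl.get_obs(); print(o['joint_positions'].round(3))
im,d,P,W,K=snap('wrist')
print(W[:3,3].round(1), d[100,200],P[100,200].round(1),P[20,150].round(1),top(P,(533,-467),30,45,62))
for u in (285,300,325,350,365):
  for v in (295,330,370): print(u,v,d[v,u].round(),P[v,u].round(1))
E
```

```text
3.27 [ 533.3 -468.5   20.3] [[-1.0, 0.0], [0.0, 1.0], [-0.002, -0.003]] [-0.6 -2.7  6. ] 0.11665775879846481 2.75569774385076
[-0.501  0.654  0.29   0.002 -1.204 -1.071]
[ 464.  -467.8  198.8] 188.85654 [ 449.  -528.6   -1.7] [ 4.146e+02 -5.480e+02 -2.000e-01] (2994, [529.7, -464.4, 54.8], (533.0, -464.4, 18.4))
285 295 217.0 [ 551.7 -489.9   -1.4]
285 330 127.0 [ 526.3 -480.7   84.7]
285 370 97.0 [ 521.1 -477.6  114.6]
300 295 144.0 [ 522.3 -476.9   65.6]
300 330 120.0 [ 522.9 -475.4   91. ]
300 370 110.0 [ 529.2 -474.8  102.6]
325 295 153.0 [ 526.1 -467.6   56.9]
325 330 159.0 [ 542.4 -467.6   55.4]
325 370 229.0 [ 5.992e+02 -4.675e+02 -5.000e-01]
350 295 145.0 [ 522.5 -458.3   65. ]
350 330 118.0 [ 522.1 -460.    92.3]
350 370 102.0 [ 524.3 -461.1  109.9]
365 295 156.0 [ 527.  -451.5   54.9]
365 330 127.0 [ 526.4 -454.5   84.5]
365 370 98.0 [ 522.  -457.5  113.1]
```

The depth shows the fingertips resting on the spool's top (z≈55) while TCP reads 20. So the real finger ends lie about 35 mm behind the reported TCP. I'll rise, open, and measure this before regripping.

{"method": "step_arm", "body": {
  "motion": [
    [0,0,-2,0,1],
    [0,0,-3,0,1],
    [0,0,0,0,1]
  ]
}}

```text
time_s: 3.7
position: [534.0, -467.6, 71.3]
eef_rot: [-0.0, 1.0, -0.001, 0.002]
ft_force: [0.5, -0.3, 0.4]
grip_width: 0.118
grip_force: 0.0
```

```bash
cat >> h.py <<'E'
def tool(P):
    o=ctrl.get_obs();return (P-o['position'])@R.from_quat(o['eef_rot']).as_matrix()
E
python3 - <<'E'
from h import *
st()
im,d,P,W,K=snap('wrist'); T=tool(P)
g=np.zeros(d.shape,bool);g[d>0]=d[d>0]<175
print('wrist: tool-frame profile, by tool z: y, x')
with np.errstate(invalid='ignore'):
  for z in range(0,-130,-8):
    m=(T[...,2]>z-8)&(T[...,2]<=z)&(abs(T[...,0])<60)&(abs(T[...,1])<80)
    if m.sum()>5: q=T[m];print(z,m.sum(),q[:,:2].min(0).round(),q[:,:2].max(0).round())
  im,d,P,W,K=snap('side'); T=tool(P)
  print('side')
  for z in range(20,-130,-8):
    m=(T[...,2]>z-8)&(T[...,2]<=z)&(abs(T[...,0])<60)&(abs(T[...,1])<80)
    if m.sum()>5: q=T[m];print(z,m.sum(),q[:,:2].min(0).round(),q[:,:2].max(0).round())
E
```

```text
3.7 [ 534.  -467.6   71.3] [[-1.0, -0.0], [-0.0, 1.0], [-0.004, -0.002]] [ 0.5 -0.3  0.4] 0.11801455478743035 0.0
wrist: tool-frame profile, by tool z: y, x
-32 49 [-10.  -6.] [4. 5.]
-40 415 [-12. -19.] [11. 18.]
-48 770 [-12. -19.] [11. 18.]
-56 903 [-11. -19.] [11. 18.]
-64 832 [-12. -19.] [11. 18.]
-72 1394 [-12. -26.] [12. 24.]
-80 3203 [-13. -38.] [13. 38.]
-88 8851 [-11. -44.] [14. 43.]
-96 6182 [-12. -49.] [17. 49.]
-104 10606 [-11. -55.] [17. 54.]
-112 14524 [ -6. -60.] [18. 60.]
-120 14029 [  3. -61.] [18. 59.]
-128 3929 [ 12. -55.] [21. 53.]
side
20 214 [-18. -20.] [16. 16.]
-36 30 [-11. -18.] [11. 12.]
-44 54 [-11. -21.] [12. 10.]
-52 54 [ -7. -21.] [11.  9.]
-60 55 [ -7. -21.] [12. 10.]
-68 37 [-10. -21.] [12. 11.]
-76 39 [-10. -37.] [14. 31.]
-84 87 [-11. -42.] [15. 38.]
-92 51 [-11. -48.] [13. 40.]
-100 134 [-11. -53.] [18. 48.]
-108 99 [-11. -58.] [17. 54.]
-116 107 [-11. -63.] [17. 55.]
-124 172 [-12. -65.] [20. 17.]
```

The gripper sits about 37 mm farther back than described (tips at tool z ≈ -37), so I subtract 37 mm from the z targets. Now I open, descend and regrip.

{"method": "step_arm", "body": {
  "motion": [
    [0,0,0,0,8.5],
    [0,0,0,0,8.5],
    [0,0,0,0,8.5],
    [0,0,0,0,8.5]
  ]
}}

```text
time_s: 4.3
position: [532.7, -466.9, 68.5]
eef_rot: [0.0, 1.0, 0.0, -0.0]
ft_force: [0.2, -0.2, -0.2]
grip_width: 0.95
grip_force: 0.0
```

{"method": "step_arm", "body": {
  "motion": [
    [0,0,4,0,8.5],
    [0,0,4,0,8.5],
    [0,0,1.3,0,8.5],
    [0,0,0,0,8.5]
  ]
}}

```text
time_s: 4.8
position: [532.5, -467.0, -24.5]
eef_rot: [-0.0, 1.0, 0.0, -0.001]
ft_force: [0.5, -0.1, 0.5]
grip_width: 0.995
grip_force: 0.0
```

{"method": "step_arm", "body": {
  "motion": [
    [0,0,0,0,2],
    [0,0,0,0,2],
    [0,0,0,0,2],
    [0,0,0,0,2],
    [0,0,0,0,2]
  ]
}}

```text
time_s: 5.42
position: [533.3, -467.4, -23.0]
eef_rot: [-0.0, 1.0, -0.001, 0.001]
ft_force: [0.4, 2.2, 5.2]
grip_width: 0.401
grip_force: 30.4
```

Gripped at 34 mm. Next I lift and carry across.

{"method": "step_arm", "body": {
  "motion": [
    [0,0,-3,0,2],
    [0,0,-5.5,0,2],
    [0,0,-5.5,0,2],
    [0,0,-5.5,0,2],
    [0,3,-2.5,0,2]
  ]
}}

```text
time_s: 6.05
position: [533.0, -438.7, 198.7]
eef_rot: [0.001, 1.0, -0.001, 0.002]
ft_force: [1.0, 0.9, -0.7]
grip_width: 0.399
grip_force: 30.1
```

{"method": "step_arm", "body": {
  "motion": [
    [0,5.5,0,0,2],
    [0,5.5,0,0,2],
    [0,5.5,0,0,2],
    [0,5.5,0,0,2],
    [0,5.5,0,0,2]
  ]
}}

```text
time_s: 6.68
position: [532.2, -160.2, 195.4]
eef_rot: [0.0, 1.0, 0.0, -0.0]
ft_force: [0.1, -0.5, -0.6]
grip_width: 0.4
grip_force: 30.1
```

{"method": "step_arm", "body": {
  "motion": [
    [0,5.5,0,0,2],
    [0,5.5,0,0,2],
    [0,5.5,0,0,2],
    [0,5.5,0,0,2],
    [0,5.5,0,0,2]
  ]
}}

```text
time_s: 7.3
position: [532.3, 114.8, 195.5]
eef_rot: [0.0, 1.0, 0.0, -0.0]
ft_force: [0.0, -0.6, -0.9]
grip_width: 0.399
grip_force: 30.1
```

{"method": "step_arm", "body": {
  "motion": [
    [0,5.5,0,0,2],
    [0,5.5,0,0,2],
    [0,5,0,0,2],
    [0,2.7,0,0,2],
    [0,0,0,0,2]
  ]
}}

```text
time_s: 7.92
position: [532.2, 301.7, 194.4]
eef_rot: [-0.001, 1.0, -0.0, -0.001]
ft_force: [-0.1, -0.1, -0.3]
grip_width: 0.397
grip_force: 30.1
```

```bash
python3 - <<'E'
from h import *
st()
im,d,P,W,K=snap('wrist','w4.png');np.savez('/tmp/w4.npz',im=im,d=d,P=P,W=W,K=K)
E
```

```text
7.92 [532.2 301.7 194.4] [[-1.0, -0.002], [-0.002, 1.0], [0.002, -0.001]] [-0.1 -0.1 -0.3] 0.3971836694662096 30.11012227507308
```

View pics/w4.png

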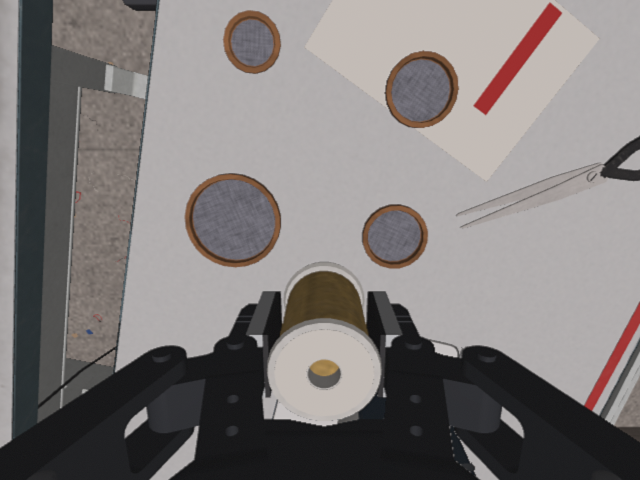

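All four dishes are in view: small (252,41), medium B (422,89), large (233,220), medium A (394,236), and the spool hangs upright. Now I fit them.

```bash
cat > fit.py <<'E'
from h import *
z=np.load('/tmp/w4.npz');P=z['P'];im=z['im'];W=z['W'];K=z['K']
hsv=cv2.cvtColor(im,cv2.COLOR_RGB2HSV)
b=(hsv[...,1]>90)&(hsv[...,0]<20)
def ray(u,v,h):
    d=W[:3,:3]@np.array([(u-K[0,2])/K[0,0],-(v-K[1,2])/K[1,1],-1]);o=W[:3,3];return o+d*(h-o[2])/d[2]
for n,(u,v,w) in dict(large=(233,220,55),mA=(394,236,38),mB=(422,89,42),small=(252,41,34)).items():
    m=np.zeros(b.shape,bool);m[v-w:v+w,u-w:u+w]=1;m&=b
    cs,_=cv2.findContours(m.astype(np.uint8),cv2.RETR_EXTERNAL,cv2.CHAIN_APPROX_NONE)
    c=max(cs,key=len)[:,0];q=np.array([ray(x,y,6 if n=='small' else 12)[:2] for x,y in c],np.float32)
    e=cv2.fitEllipse(q);print(n,np.round(e[0],1),np.round(e[1],1),cv2.minEnclosingCircle(q),P[v-3:v+4,u-3:u+4,2].mean().round(1))
with np.errstate(invalid='ignore'):
    T=P-np.array([532.2,301.7,194.4])
    m=(abs(T[...,0])<25)&(abs(T[...,1])<25)&(T[...,2]>0)&(T[...,2]<64)
    v,u=np.nonzero(m);q=T[m];k=(abs(u-325)<35)
    for a in range(0,70,6):
        s=q[k&(q[:,2]>=a)&(q[:,2]<a+6)]
        if len(s): print(a,len(s),s.min(0).round(),s.max(0).round())
E
python3 fit.py
```

```text
large [544.5 215. ] [88.8 90.3] ((544.5833129882812, 215.03579711914062), 45.644432067871094) 3.4
mA [559.4 370.3] [61.  62.4] ((559.3906860351562, 370.2753601074219), 31.661842346191406) nan
mB [427.1 386.9] [60.9 62.1] ((427.1951599121094, 386.96697998046875), 31.426563262939453) 3.5
small [388.2 239.6] [47.5 47.8] ((388.1567687988281, 239.63531494140625), 24.260665893554688) 1.5
18 19 [-17. -12.  21.] [-11.  13.  24.]
24 695 [-17. -14.  24.] [-2. 15. 30.]
30 314 [-15. -13.  30.] [-4. 15. 36.]
36 369 [-15. -13.  36.] [-5. 14. 42.]
42 413 [-15. -12.  42.] [-6. 14. 48.]
48 456 [-15. -12.  48.] [-8. 13. 54.]
54 489 [-15. -11.  54.] [-8. 13. 60.]
60 308 [-15. -11.  60.] [-9. 12. 64.]
```

{"method": "step_arm", "body": {
  "motion": [
    [-1.35,3.4,0,0,2],
    [-1.35,3.4,0,0,2],
    [0,0,5.5,0,2],
    [0,0,5.5,0,2],
    [0,0,5,0,2]
  ]
}}

```text
time_s: 8.6
position: [559.8, 366.4, 34.0]
eef_rot: [0.001, 1.0, -0.0, -0.0]
ft_force: [0.0, 0.8, -0.5]
grip_width: 0.396
grip_force: 30.1
```

{"method": "step_arm", "body": {
  "motion": [
    [0,0,3.5,0,2],
    [0,0,1,0,2],
    [0,0,0,0,2],
    [0,0,0,0,2]
  ]
}}

```text
time_s: 9.1
position: [561.2, 368.7, -7.0]
eef_rot: [0.0, 1.0, 0.001, 0.001]
ft_force: [1.2, -0.2, 0.4]
grip_width: 0.397
grip_force: 30.1
```

{"method": "step_arm", "body": {
  "motion": [
    [0.1,0.1,0.5,0,2],
    [0,0,0.3,0,2],
    [0,0,0,0,2],
    [0,0,0,0,2]
  ]
}}

```text
time_s: 9.6
position: [558.9, 369.1, -17.2]
eef_rot: [0.0, 1.0, -0.0, 0.0]
ft_force: [0.1, 1.0, -1.0]
grip_width: 0.4
grip_force: 30.1
```

{"method": "step_arm", "body": {
  "motion": [
    [0,0,0.2,0,2],
    [0,0,0,0,2],
    [0,0,0,0,2]
  ]
}}

```text
time_s: 9.98
position: [559.1, 369.2, -19.0]
eef_rot: [0.0, 1.0, 0.0, 0.0]
ft_force: [-0.1, -0.6, 1.9]
grip_width: 0.398
grip_force: 30.3
```

{"method": "step_arm", "body": {
  "motion": [
    [0,0,0,0,4.5],
    [0,0,0,0,5.5],
    [0,0,0,0,7],
    [0,0,0,0,8.5],
    [0,0,0,0,8.5]
  ]
}}

```text
time_s: 10.6
position: [558.9, 369.0, -19.3]
eef_rot: [0.0, 1.0, -0.0, -0.0]
ft_force: [-1.0, 0.2, -0.3]
grip_width: 0.996
grip_force: 0.0
```

{"method": "step_arm", "body": {
  "motion": [
    [0,0,-5,0,8.5],
    [0,0,-5.5,0,8.5],
    [0,0,-5.5,0,8.5],
    [0,0,-5.5,0,8.5],
    [0.5,-3,0,0,8.5]
  ]
}}

```text
time_s: 11.22
position: [556.2, 341.4, 201.2]
eef_rot: [-0.001, 1.0, 0.003, 0.004]
ft_force: [-0.2, 0.4, -0.1]
grip_width: 0.997
grip_force: 0.0
```

```bash
python3 - <<'E'
from h import *
st()
im,d,P,W,K=snap('wrist')
print(top(P,(559,370),30,54,64),top(P,(559,370),21,2,8))
E
```

```text
11.22 [556.2 341.4 201.2] [[-1.0, -0.001], [-0.001, 1.0], [-0.009, 0.006]] [-0.2  0.4 -0.1] 0.9966945508393498 0.0
(1194, [558.7, 369.1, 58.4], (559.3, 369.3, 17.5)) (398, [548.7, 367.6, 4.6], (558.8, 370.0, 20.9))
```

Spool B stands in its dish within 1 mm. Next is spool A.

{"method": "step_arm", "body": {
  "motion": [
    [0.5,-5.6,0,0,8.5],
    [0.5,-5.6,0,0,8.5],
    [0.5,-5.6,0,0,8.5],
    [0.5,-5.6,0,0,8.5],
    [0.3,-5.6,0,0,8.5]
  ]
}}

```text
time_s: 11.9
position: [530.1, 57.3, 195.7]
eef_rot: [-0.0, 1.0, 0.0, -0.0]
ft_force: [1.1, 0.4, 0.8]
grip_width: 0.998
grip_force: 0.0
```

{"method": "step_arm", "body": {
  "motion": [
    [0,-5.6,0,0,8.5],
    [0,-5.6,0,0,8.5],
    [0,-5.6,0,0,8.5],
    [0,-5.6,0,0,8.5],
    [0,-5.6,0,0,8.5]
  ]
}}

```text
time_s: 12.52
position: [530.3, -222.7, 195.6]
eef_rot: [0.0, 1.0, 0.0, -0.0]
ft_force: [0.7, -0.4, -0.0]
grip_width: 0.997
grip_force: 0.0
```

{"method": "step_arm", "body": {
  "motion": [
    [0,-5.6,0,0,8.5],
    [0,-5.6,0,0,8.5],
    [0,0,0,0,8.5]
  ]
}}

```text
time_s: 12.9
position: [529.5, -336.3, 194.1]
eef_rot: [0.003, 1.0, 0.0, -0.001]
ft_force: [1.2, 0.2, -0.8]
grip_width: 0.994
grip_force: 0.0
```

```bash
python3 - <<'E'
from h import *
st()
im,d,P,W,K=snap('wrist')
print(top(P,(531,-334),30,50,60),top(P,(512,-225),22,6,15),top(P,(627,-236),40,105,125),top(P,(627,-236),40,70,78))
E
```

```text
12.9 [ 529.5 -336.3  194.1] [[-1.0, 0.005], [0.005, 1.0], [0.002, 0.0]] [ 1.2  0.2 -0.8] 0.9936304146307225 0.0
(1207, [530.5, -333.8, 54.4], (531.2, -333.9, 17.5)) (378, [511.8, -225.6, 9.2], (511.9, -225.6, 10.7)) (92, [631.6, -247.6, 110.0], (631.8, -245.1, 9.1)) (248, [616.1, -252.6, 73.7], (624.3, -247.4, 21.5))
```

{"method": "step_arm", "body": {
  "motion": [
    [-0.1,0.1,5.5,0,8.5],
    [0,0,5.5,0,8.5],
    [0,0,5.5,0,8.5],
    [0,0,5.3,0,8.5],
    [0,0,0,0,8.5]
  ]
}}

```text
time_s: 13.58
position: [528.3, -329.3, -26.2]
eef_rot: [-0.0, 1.0, 0.002, -0.004]
ft_force: [0.4, 0.0, 0.3]
grip_width: 0.996
grip_force: 0.0
```

{"method": "step_arm", "body": {
  "motion": [
    [0,0,0,0,2],
    [0,0,0,0,2],
    [0,0,0,0,2],
    [0,0,0,0,2],
    [0,0,0,0,2]
  ]
}}

```text
time_s: 14.2
position: [533.2, -332.6, -20.0]
eef_rot: [-0.0, 1.0, -0.001, 0.002]
ft_force: [0.3, 1.5, 6.9]
grip_width: 0.394
grip_force: 30.4
```

{"method": "step_arm", "body": {
  "motion": [
    [0,0,-3,0,2],
    [0,0,-5.5,0,2],
    [0,0,-5.5,0,2],
    [0,0,-5.5,0,2],
    [0,5.5,-2.3,0,2]
  ]
}}

```text
time_s: 14.82
position: [532.7, -279.3, 199.5]
eef_rot: [0.002, 1.0, -0.001, 0.003]
ft_force: [1.8, 0.9, -1.2]
grip_width: 0.391
grip_force: 30.0
```

{"method": "step_arm", "body": {
  "motion": [
    [0,5.5,0,0,2],
    [0,5.5,0,0,2],
    [0,5.5,0,0,2],
    [0,5.5,0,0,2],
    [0,5.5,0,0,2]
  ]
}}

```text
time_s: 15.45
position: [531.4, -0.2, 196.3]
eef_rot: [0.0, 1.0, 0.0, 0.0]
ft_force: [1.6, -0.7, -0.0]
grip_width: 0.392
grip_force: 30.0
```

{"method": "step_arm", "body": {
  "motion": [
    [1.5,5.5,0,0,2],
    [1.5,5.5,0,0,2],
    [2,5.5,0,0,2],
    [2,5.5,0,0,2],
    [2,5.5,0,0,2]
  ]
}}

```text
time_s: 16.08
position: [440.9, 274.7, 196.4]
eef_rot: [0.0, 1.0, 0.0, 0.0]
ft_force: [1.3, 0.1, -0.4]
grip_width: 0.391
grip_force: 30.0
```

{"method": "step_arm", "body": {
  "motion": [
    [1.5,5,0,0,2],
    [0,0.8,0,0,2],
    [0,0,0,0,2],
    [0,0,0,0,2]
  ]
}}

```text
time_s: 16.58
position: [427.2, 330.0, 196.0]
eef_rot: [0.001, 1.0, 0.0, 0.0]
ft_force: [-0.2, 0.3, -0.2]
grip_width: 0.394
grip_force: 30.1
```

{"method": "step_arm", "body": {
  "motion": [
    [0,5.7,0,0,2],
    [0,0,5.5,0,2],
    [0,0,5.5,0,2],
    [0,0,5.5,0,2],
    [0,0,3,0,2]
  ]
}}

```text
time_s: 17.2
position: [426.4, 385.3, -2.0]
eef_rot: [0.001, 1.0, -0.002, -0.001]
ft_force: [0.5, -0.2, -0.4]
grip_width: 0.393
grip_force: 30.2
```

{"method": "step_arm", "body": {
  "motion": [
    [0,0,1,0,2],
    [0,0,0.6,0,2],
    [0,0,0,0,2],
    [0,0,0,0,2],
    [0,0,0,0,2]
  ]
}}

```text
time_s: 17.82
position: [427.2, 388.6, -14.5]
eef_rot: [0.0, 1.0, 0.001, 0.0]
ft_force: [0.3, -0.3, -0.1]
grip_width: 0.392
grip_force: 30.2
```

{"method": "step_arm", "body": {
  "motion": [
    [0,-0.1,0.3,0,2],
    [0,0,0,0,2],
    [0,0,0,0,2]
  ]
}}

```text
time_s: 18.2
position: [427.4, 388.3, -16.0]
eef_rot: [-0.0, 1.0, 0.001, 0.001]
ft_force: [-4.9, -0.6, 12.0]
grip_width: 0.396
grip_force: 31.4
```

{"method": "step_arm", "body": {
  "motion": [
    [0,0,-0.1,0,2],
    [0,0,0,0,4.5],
    [0,0,0,0,5.5],
    [0,0,0,0,7],
    [0,0,0,0,8.5]
  ]
}}

```text
time_s: 18.82
position: [426.8, 386.9, -17.5]
eef_rot: [0.0, 1.0, -0.0, -0.0]
ft_force: [0.5, -0.0, 0.5]
grip_width: 0.99
grip_force: 0.0
```

{"method": "step_arm", "body": {
  "motion": [
    [0,0,0,0,8.5],
    [0,0,-5,0,8.5],
    [0,0,-5.5,0,8.5],
    [0,0,-5.5,0,8.5],
    [0,-3,-5.5,0,8.5]
  ]
}}

```text
time_s: 19.45
position: [426.6, 357.6, 198.9]
eef_rot: [-0.001, 1.0, -0.0, -0.0]
ft_force: [0.5, 0.2, 0.1]
grip_width: 0.996
grip_force: 0.0
```

```bash
python3 - <<'E'
from h import *
st()
im,d,P,W,K=snap('wrist')
print(top(P,(427,387),30,54,64))
E
```

```text
19.45 [426.6 357.6 198.9] [[-1.0, -0.001], [-0.001, 1.0], [0.0, -0.0]] [0.5 0.2 0.1] 0.9960161826949435 0.0
(1218, [424.8, 388.2, 58.4], (425.5, 388.3, 17.5))
```

Spool A is in its dish, about 2 mm off centre and upright. Now the cone.

{"method": "step_arm", "body": {
  "motion": [
    [-1.8,-5.4,0,0,8.5],
    [-1.8,-5.4,0,0,8.5],
    [-1.8,-5.4,0,0,8.5],
    [-1.8,-5.4,0,0,8.5],
    [-1.8,-5.4,0,0,8.5]
  ]
}}

```text
time_s: 20.12
position: [517.1, 85.4, 197.5]
eef_rot: [0.0, 1.0, 0.0, 0.0]
ft_force: [1.1, 1.4, 1.0]
grip_width: 0.997
grip_force: 0.0
```

{"method": "step_arm", "body": {
  "motion": [
    [-1.8,-5.4,0,0,8.5],
    [-1.8,-5.4,0,0,8.5],
    [-1.8,-5.4,0,0,8.5],
    [-1.8,-5.4,0,0,8.5],
    [-1.8,-5.4,0,0,8.5]
  ]
}}

```text
time_s: 20.75
position: [607.1, -184.7, 197.3]
eef_rot: [0.0, 1.0, 0.0, 0.0]
ft_force: [1.1, 0.8, 0.1]
grip_width: 0.995
grip_force: 0.0
```

{"method": "step_arm", "body": {
  "motion": [
    [-1.8,-5.4,0,0,8.5],
    [0,0,0,0,8.5],
    [0,0,0,0,8.5]
  ]
}}

```text
time_s: 21.12
position: [624.6, -236.9, 197.0]
eef_rot: [0.0, 1.0, 0.0, -0.0]
ft_force: [0.1, 0.7, 1.0]
grip_width: 0.997
grip_force: 0.0
```

```bash
python3 - <<'E'
from h import *
st()
im,d,P,W,K=snap('wrist','w5.png')
for z in [(108,120),(70,78),(55,60),(30,36)]: print(top(P,(628,-240),36,*z))
E
```

```text
21.12 [ 624.6 -236.9  197. ] [[-1.0, 0.001], [0.001, 1.0], [0.001, 0.0]] [0.1 0.7 1. ] 0.9969353989637806 0.0
(1007, [628.6, -236.3, 112.6], (629.3, -236.3, 13.2))
(193, [611.6, -234.9, 73.2], (628.0, -235.8, 24.9))
(147, [610.5, -235.7, 58.3], (627.3, -235.7, 26.8))
(124, [607.1, -236.5, 31.8], (626.8, -236.2, 30.1))
```

View pics/w5.png

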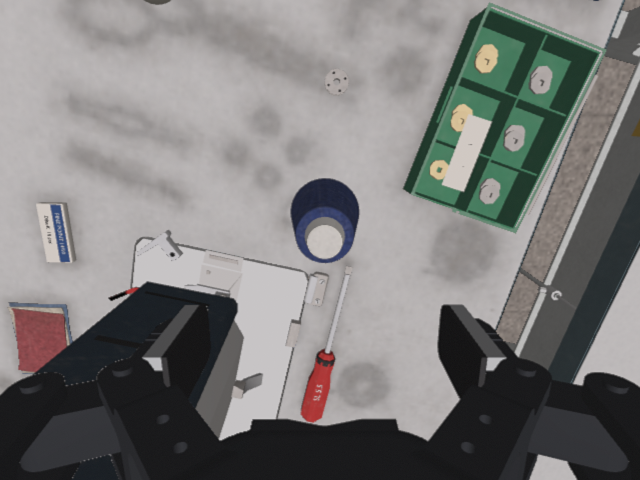

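The cone is at (325,215) under the open fingers, but the sewing head (dark, near (190,320)) is close to the left finger. I'll check the clearance.

```bash
python3 - <<'E'
from h import *
im,d,P,W,K=snap('scene')
im2,d2,P2,W,K=snap('wrist')
im3,d3,P3,W,K=snap('side')
with np.errstate(invalid='ignore'):
  for v,u in ((290,150),(300,230),(330,225),(315,190)): print(P2[v,u].round(1))
  for z in range(20,300,30):
    for n,Q in(('sc',P),('w',P2),('si',P3)):
      m=(Q[...,2]>z)&(Q[...,2]<z+30)&(Q[...,0]>640)&(Q[...,0]<780)&(Q[...,1]<-262)&(Q[...,1]>-400)
      if n=='w': m[300:,:]&=False if False else True
      q=Q[m]
      if len(q)>5: print(z,n,len(q),'xmin',np.percentile(q[:,0],2).round(),'ymax',np.percentile(q[:,1],98).round())
E
```

```text
[ 662.8 -358.1  122.5]
[ 675.1 -304.9  112.1]
[ 682.6 -301.4  143.7]
[ 613.9 -279.9  259.6]
20 sc 48 xmin 713.0 ymax -328.0
20 w 14 xmin 707.0 ymax -333.0
20 si 96 xmin 640.0 ymax -262.0
50 sc 35 xmin 711.0 ymax -327.0
50 si 55 xmin 709.0 ymax -332.0
80 sc 34 xmin 665.0 ymax -289.0
80 w 372 xmin 662.0 ymax -290.0
80 si 126 xmin 661.0 ymax -322.0
110 sc 287 xmin 662.0 ymax -293.0
110 w 2757 xmin 661.0 ymax -296.0
110 si 657 xmin 661.0 ymax -313.0
140 sc 255 xmin 664.0 ymax -295.0
140 w 2782 xmin 661.0 ymax -298.0
140 si 581 xmin 661.0 ymax -311.0
170 sc 180 xmin 666.0 ymax -297.0
170 w 3119 xmin 661.0 ymax -298.0
170 si 608 xmin 660.0 ymax -310.0
200 sc 153 xmin 668.0 ymax -296.0
200 w 2147 xmin 660.0 ymax -299.0
200 si 694 xmin 660.0 ymax -310.0
230 sc 113 xmin 670.0 ymax -295.0
230 w 48 xmin 672.0 ymax -315.0
230 si 804 xmin 661.0 ymax -311.0
260 sc 149 xmin 729.0 ymax -301.0
260 w 782 xmin 670.0 ymax -310.0
260 si 1551 xmin 664.0 ymax -318.0
290 sc 33 xmin 759.0 ymax -322.0
290 si 206 xmin 736.0 ymax -347.0
```

Clearances are fine: the head stays at x>660, y<-290, and the fingers reach y=-293 only at x≤640. I descend so the tips sit at z≈53.

{"method": "step_arm", "body": {
  "motion": [
    [-0.4,0.1,0,0,8.5],
    [0,0,5.5,0,8.5],
    [0,0,5.5,0,8.5],
    [0,0,5,0,8.5],
    [0,0,2,0,8.5]
  ]
}}

```text
time_s: 21.95
position: [626.7, -234.7, 13.8]
eef_rot: [-0.0, 1.0, 0.001, -0.003]
ft_force: [0.1, 0.6, 0.3]
grip_width: 0.994
grip_force: 0.0
```

{"method": "step_arm", "body": {
  "motion": [
    [0,0,0,0,8.5],
    [0,0,0.5,0,8.5],
    [0,0,0,0,8.5]
  ]
}}

```text
time_s: 22.32
position: [629.5, -235.9, 13.7]
eef_rot: [0.0, 1.0, -0.0, 0.001]
ft_force: [0.3, -0.3, -0.4]
grip_width: 0.998
grip_force: 0.0
```

{"method": "step_arm", "body": {
  "motion": [
    [0,0,0,0,2],
    [0,0,0,0,2],
    [0,0,0,0,2],
    [0,0,0,0,2],
    [0,0,0,0,2]
  ],
  "newtons": 50
}}

```text
time_s: 22.95
position: [629.5, -236.4, 13.5]
eef_rot: [-0.0, 1.0, -0.0, 0.001]
ft_force: [0.9, -0.6, 4.4]
grip_width: 0.472
grip_force: 50.4
```

{"method": "step_arm", "body": {
  "motion": [
    [0,0,-2,0,2],
    [0,0,-4,0,2],
    [0,0,-4,0,2],
    [0,0,-4,0,2],
    [0,2,-4,0,2]
  ]
}}

```text
time_s: 23.58
position: [627.7, -216.1, 192.2]
eef_rot: [0.001, 1.0, 0.001, -0.001]
ft_force: [0.6, 0.4, -1.1]
grip_width: 0.467
grip_force: 50.1
```

```bash
python3 - <<'E'
from h import *
st()
im,_,P,_,_=snap('wrist')
im2,_,P2,_,_=snap('side')
T=tool(P2)
a=cv2.cvtColor(im,cv2.COLOR_RGB2BGR)[180:480,160:480]
b=cv2.resize(cv2.cvtColor(im2[120:320,300:460],cv2.COLOR_RGB2BGR),(240,300))
cv2.imwrite('pics/c6.png',np.hstack([a,b]))
E
```

```text
23.57 [ 627.7 -216.1  192.2] [[-1.0, 0.002], [0.002, 1.0], [0.003, 0.001]] [ 0.6  0.4 -1.1] 0.46702479970970223 50.149273558636196
```

View pics/c6.png

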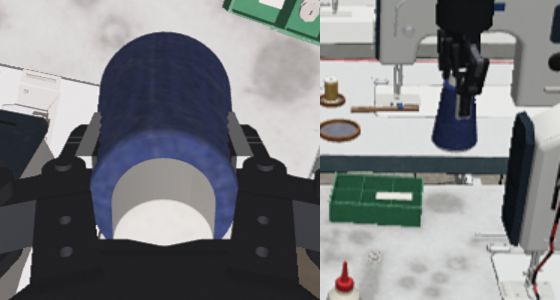

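The cone is held upright, clear of the table and box. Next I carry it to the large dish.

{"method": "step_arm", "body": {
  "motion": [
    [0.5,4,0,0,2],
    [1.1,5.5,0,0,2],
    [1.1,5.5,0,0,2],
    [1.1,5.5,0,0,2],
    [1.1,5.5,0,0,2]
  ]
}}

```text
time_s: 24.3
position: [578.2, 45.9, 191.0]
eef_rot: [0.0, 1.0, 0.0, -0.001]
ft_force: [0.5, 1.0, -1.5]
grip_width: 0.47
grip_force: 50.2
```

{"method": "step_arm", "body": {
  "motion": [
    [1.1,5.5,0,0,2],
    [1.1,5.5,0,0,2],
    [1.1,4,0,0,2],
    [0,1.9,0,0,2],
    [0,0,0,0,2]
  ]
}}

```text
time_s: 24.92
position: [546.3, 213.8, 191.2]
eef_rot: [-0.001, 1.0, -0.0, -0.001]
ft_force: [0.1, -0.3, -0.9]
grip_width: 0.471
grip_force: 50.2
```

```bash
python3 - <<'E'
from h import *
st()
for n in('side','scene'):
    im,_,P,_,_=snap(n); T=tool(P)
    with np.errstate(invalid='ignore'):
        m=(abs(T[...,0])<35)&(abs(T[...,1])<35)&(T[...,2]>-30)&(T[...,2]<60)
    q=T[m];print(n,len(q),'bottom at tool z',np.sort(q[:,2])[-6:].round(1))
    s=q[q[:,2]>-15];print(s.min(0).round(),s.max(0).round())
    for a in range(-20,25,8):
        s=q[(q[:,2]>a)&(q[:,2]<a+8)]
        if len(s): print(a,s.min(0).round(),s.max(0).round())
E
```

```text
24.93 [546.3 213.8 191.2] [[-1.0, -0.001], [-0.001, 1.0], [0.002, -0.001]] [ 0.1 -0.3 -0.9] 0.4709488085617953 50.20304298377596
side 306 bottom at tool z [14.3 14.5 14.8 15.  15.1 15.8]
[-30. -35. -15.] [33.  5. 16.]
-20 [-28. -33. -20.] [ 31.   6. -12.]
-12 [-28. -32. -12.] [32.  3. -5.]
-4 [-27. -34.  -4.] [32. -6.  4.]
4 [-30. -35.   4.] [33.  5. 12.]
12 [-23. -32.  12.] [27. -9. 16.]
scene 409 bottom at tool z [ 9.   9.4  9.4 10.4 12.9 13.5]
[-21. -23. -15.] [34. 35. 13.]
-20 [-19. -22. -20.] [ 32.  33. -12.]
-12 [-19. -23. -12.] [34. 34. -4.]
-4 [-16. -23.  -4.] [34. 35.  4.]
4 [-21. -21.   4.] [34. 34. 10.]
12 [ 9. 16. 13.] [25. 28. 13.]
```

{"method": "step_arm", "body": {
  "motion": [
    [0,0.1,5,0,2],
    [0,0,5,0,2],
    [0,0,4,0,2],
    [0,0,2,0,2],
    [0,0,0.7,0,2]
  ]
}}

```text
time_s: 25.65
position: [546.3, 212.3, 24.1]
eef_rot: [0.001, 1.0, -0.001, -0.001]
ft_force: [0.5, -1.2, -0.7]
grip_width: 0.473
grip_force: 50.2
```

{"method": "step_arm", "body": {
  "motion": [
    [0,0,0.3,0,2],
    [0,0,0,0,2],
    [0,0,0,0,2]
  ]
}}

```text
time_s: 26.02
position: [547.4, 214.4, 23.5]
eef_rot: [0.0, 1.0, 0.0, 0.001]
ft_force: [0.9, -0.2, -0.4]
grip_width: 0.47
grip_force: 50.2
```

{"method": "step_arm", "body": {
  "motion": [
    [0.1,0,0.3,0,2],
    [0,0,0,0,2],
    [0,0,0,0,2]
  ]
}}

```text
time_s: 26.4
position: [545.8, 214.2, 19.6]
eef_rot: [0.0, 1.0, -0.0, 0.0]
ft_force: [0.2, -0.0, -0.8]
grip_width: 0.469
grip_force: 50.2
```

{"method": "step_arm", "body": {
  "motion": [
    [0,0,0.2,0,2],
    [0,0,0,0,2],
    [0,0,0,0,2]
  ]
}}

```text
time_s: 26.78
position: [546.0, 214.2, 17.7]
eef_rot: [0.0, 1.0, 0.0, 0.0]
ft_force: [0.4, -0.1, -0.1]
grip_width: 0.474
grip_force: 50.4
```

Width is opening slightly (0.474), so contact is near. One more small step, then release.

{"method": "step_arm", "body": {
  "motion": [
    [0,0,0.1,0,2],
    [0,0,0,0,2],
    [0,0,0,0,2]
  ]
}}

```text
time_s: 27.15
position: [546.4, 214.3, 17.5]
eef_rot: [-0.0, 1.0, 0.0, 0.001]
ft_force: [-0.3, 0.2, 6.2]
grip_width: 0.472
grip_force: 51.3
```

{"method": "step_arm", "body": {
  "motion": [
    [0,0,0,0,4.7],
    [0,0,0,0,5.5],
    [0,0,0,0,7],
    [0,0,0,0,8.5],
    [0,0,0,0,8.5]
  ]
}}

```text
time_s: 27.78
position: [545.8, 214.1, 16.5]
eef_rot: [0.0, 1.0, -0.0, -0.0]
ft_force: [-0.2, -0.5, 0.2]
grip_width: 0.994
grip_force: 0.0
```

{"method": "step_arm", "body": {
  "motion": [
    [0,0,-4,0,8.5],
    [0,0,-5,0,8.5],
    [0,0,-5,0,8.5],
    [0,0,-4,0,8.5],
    [0,0,0,0,8.5]
  ]
}}

```text
time_s: 28.4
position: [547.7, 215.0, 200.7]
eef_rot: [0.0, 1.0, 0.002, 0.003]
ft_force: [-0.2, 0.1, -0.6]
grip_width: 1.001
grip_force: 0.0
```

```bash
python3 - <<'E'
from h import *
st()
im,d,P,W,K=snap('wrist')
for z in [(112,125),(74,82),(34,40)]: print(top(P,(545,215),36,*z))
E
```

```text
28.4 [547.7 215.  200.7] [[-1.0, 0.0], [0.0, 1.0], [-0.007, 0.004]] [-0.2  0.1 -0.6] 1.0006333725401668 0.0
(1017, [546.5, 214.5, 116.6], (547.2, 214.4, 13.0))
(191, [529.5, 214.9, 77.4], (546.2, 215.0, 25.0))
(115, [524.4, 215.5, 35.7], (546.8, 214.8, 30.3))
```

The cone stands about 2 mm off the dish centre. The bobbin is last.

{"method": "step_arm", "body": {
  "motion": [
    [0.4,-5.5,0,0,8.5],
    [0.4,-5.5,0,0,8.5],
    [0.4,-5.5,0,0,8.5],
    [0.4,-5.5,0,0,8.5],
    [0.4,-5.5,0,0,8.5]
  ]
}}

```text
time_s: 29.08
position: [524.7, -62.5, 195.3]
eef_rot: [-0.0, 1.0, -0.0, -0.001]
ft_force: [-0.1, -0.1, 0.1]
grip_width: 0.993
grip_force: 0.0
```

{"method": "step_arm", "body": {
  "motion": [
    [0.5,-5.5,0,0,8.5],
    [0.5,-5.5,0,0,8.5],
    [0.4,-5.5,0,0,8.5],
    [0,0,0,0,8.5],
    [0,0,0,0,8.5]
  ]
}}

```text
time_s: 29.7
position: [511.2, -225.7, 195.3]
eef_rot: [0.0, 1.0, 0.0, -0.001]
ft_force: [0.8, 0.6, -0.4]
grip_width: 0.995
grip_force: 0.0
```

{"method": "step_arm", "body": {
  "motion": [
    [0,0,5.5,0,5],
    [0,0,5.5,0,5],
    [0,0,5.5,0,5],
    [0,0,2.5,0,5],
    [0,0,0,0,5]
  ],
  "newtons": 30
}}

```text
time_s: 30.32
position: [510.0, -224.2, 4.5]
eef_rot: [-0.001, 1.0, 0.001, -0.003]
ft_force: [0.1, -0.1, 0.9]
grip_width: 0.586
grip_force: 0.0
```

{"method": "step_arm", "body": {
  "motion": [
    [0,0,0,0,5],
    [0,0,0,0,5]
  ]
}}

```text
time_s: 30.58
position: [513.1, -225.8, 8.3]
eef_rot: [-0.0, 1.0, -0.0, 0.002]
ft_force: [-0.9, -0.2, -0.0]
grip_width: 0.588
grip_force: 0.0
```

```bash
python3 - <<'E'
from h import *
st()
im,d,P,W,K=snap('wrist')
cv2.imwrite('pics/w7.png',cv2.cvtColor(im,cv2.COLOR_RGB2BGR)[160:480,120:520])
T=tool(P)
print(top(P,(512,-225.6),20,6,12),top(P,(512,-225.6),20,7,16))
with np.errstate(invalid='ignore'):
  for z in range(-28,-60,-4):
    m=(T[...,2]>z-4)&(T[...,2]<=z)&(abs(T[...,0])<60)&(abs(T[...,1])<80)
    if m.sum()>5:
      q=T[m];print(z,m.sum(),q[:,:2].min(0).round(),q[:,:2].max(0).round(), 'gap',q[q[:,1]<0][:,1].max().round(1) if (q[:,1]<0).any() else 0,q[q[:,1]>0][:,1].min().round(1) if (q[:,1]>0).any() else 0)
E
```

```text
30.57 [ 513.1 -225.8    8.3] [[-1.0, -0.0], [-0.0, 1.0], [-0.003, -0.001]] [-0.9 -0.2 -0. ] 0.5883223237993083 0.0
(1301, [511.8, -225.4, 9.1], (512.0, -225.6, 10.9)) (1289, [511.8, -225.4, 9.1], (512.0, -225.6, 10.9))
-36 22 [ -9. -25.] [ 8. 26.] gap -24.7 25.1
-40 225 [-12. -31.] [11. 32.] gap -24.5 25.0
-44 405 [-12. -37.] [11. 37.] gap -24.5 24.9
-48 528 [-12. -38.] [11. 39.] gap -24.5 24.8
-52 575 [-12. -39.] [11. 39.] gap -24.5 24.9
-56 626 [-12. -38.] [12. 39.] gap -24.4 25.0
```

View pics/w7.png

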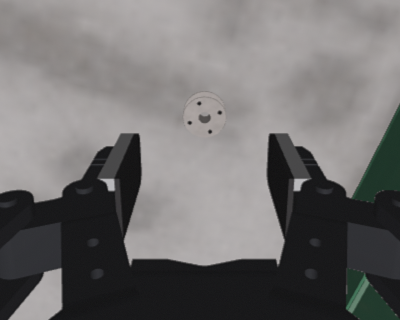

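The bobbin (204,115 in the crop) is centred between the fingers, whose tips are about 39 mm behind TCP. I go down to reported z ≈ -32.

{"method": "step_arm", "body": {
  "motion": [
    [0,0,2,0,5],
    [0,0,1.3,0,5],
    [0,0,0,0,5],
    [0,0,0,0,5]
  ]
}}

```text
time_s: 31.12
position: [512.3, -226.1, -25.8]
eef_rot: [-0.0, 1.0, -0.0, 0.0]
ft_force: [0.1, 0.6, 0.2]
grip_width: 0.584
grip_force: 0.0
```

{"method": "step_arm", "body": {
  "motion": [
    [0,0,0,0,5],
    [0,0,0,0,5]
  ]
}}

```text
time_s: 31.38
position: [512.1, -226.0, -26.0]
eef_rot: [0.0, 1.0, -0.0, 0.0]
ft_force: [-0.9, -0.3, -0.6]
grip_width: 0.587
grip_force: 0.0
```

```bash
python3 - <<'E'
from h import *
st()
im,d,P,W,K=snap('wrist')
with np.errstate(invalid='ignore'):
    m=(P[...,2]>8)&(P[...,2]<60)&(abs(abs(P[...,1]+225.7)-26)<6)&(abs(P[...,0]-512)<14)
    q=P[m];print(len(q),np.percentile(q[:,2],[0,1,2,5]).round(1))
print(top(P,(512,-225.6),16,5,14))
st()
E
```

```text
31.38 [ 512.1 -226.   -26. ] [[-1.0, 0.0], [0.0, 1.0], [-0.001, -0.0]] [-0.9 -0.3 -0.6] 0.5871093018592359 0.0
5785 [12.  14.8 15.9 18.3]
(1887, [511.8, -225.4, 9.1], (512.0, -225.4, 10.9))
31.43 [ 512.  -225.9  -26.1] [[-1.0, 0.0], [0.0, 1.0], [-0.001, -0.0]] [ 0.2 -0.  -0.3] 0.5884515976421293 0.0
```

{"method": "step_arm", "body": {
  "motion": [
    [0,0,0.6,0,5],
    [0,0,0,0,5],
    [0,0,0,0,5]
  ]
}}

```text
time_s: 31.8
position: [511.6, -225.9, -32.6]
eef_rot: [0.0, 1.0, 0.0, -0.0]
ft_force: [0.1, -0.0, 0.2]
grip_width: 0.587
grip_force: 0.0
```

{"method": "step_arm", "body": {
  "motion": [
    [0,0,0,0,1],
    [0,0,0,0,1],
    [0,0,0,0,1],
    [0,0,0,0,1],
    [0,0,0,0,1]
  ]
}}

```text
time_s: 32.42
position: [511.9, -225.9, -32.2]
eef_rot: [0.0, 1.0, -0.0, 0.0]
ft_force: [-0.7, 0.8, 2.5]
grip_width: 0.223
grip_force: 29.4
```

Gripped. I lift and verify.

{"method": "step_arm", "body": {
  "motion": [
    [0,0,-1.5,0,1],
    [0,0,-4,0,1],
    [0,0,-5,0,1],
    [0,0,-5,0,1],
    [0,0,-5.5,0,1]
  ]
}}

```text
time_s: 33.05
position: [511.1, -225.8, 179.9]
eef_rot: [0.0, 1.0, 0.0, 0.0]
ft_force: [1.0, -0.4, -1.3]
grip_width: 0.221
grip_force: 29.4
```

```bash
python3 - <<'E'
from h import *
st()
im,d,P,W,K=snap('wrist')
cv2.imwrite('pics/w8.png',cv2.cvtColor(im,cv2.COLOR_RGB2BGR)[200:440,160:480])
T=tool(P)
with np.errstate(invalid='ignore'):
    m=(abs(T[...,1])<8)&(abs(T[...,0])<14)&(T[...,2]>-60)&(T[...,2]<-10)
q=T[m];print(len(q),q.min(0),q.max(0),np.median(q,0))
E
```

```text
33.05 [ 511.1 -225.8  179.9] [[-1.0, 0.0], [0.0, 1.0], [-0.0, 0.0]] [ 1.  -0.4 -1.3] 0.22110814608643492 29.357156891492195
2438 [ -8.51455796  -7.99966652 -59.95049268] [ 13.99410168   7.99168369 -20.68031887] [  4.95553077  -0.62654917 -32.45480077]
```

View pics/w8.png

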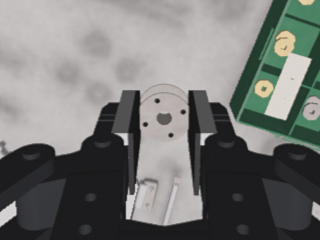

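The bobbin is held flat between the pads (165,110). Now I carry it to the small dish.

{"method": "step_arm", "body": {
  "motion": [
    [0,5.5,-1,0,1],
    [0,5.5,0,0,1],
    [0,5.5,0,0,1],
    [0,5.5,0,0,1],
    [0,5.5,0,0,1]
  ]
}}

```text
time_s: 33.72
position: [511.5, 50.8, 188.4]
eef_rot: [0.0, 1.0, 0.0, 0.001]
ft_force: [1.2, 0.1, -0.2]
grip_width: 0.222
grip_force: 29.4
```

{"method": "step_arm", "body": {
  "motion": [
    [3,4.8,0,0,1],
    [3.1,4.8,0,0,1],
    [3.1,4.8,0,0,1],
    [3.1,4.6,0,0,1],
    [0,0,0,0,1]
  ]
}}

```text
time_s: 34.35
position: [387.0, 241.6, 188.2]
eef_rot: [-0.003, 1.0, 0.001, 0.0]
ft_force: [0.4, 0.2, -0.1]
grip_width: 0.219
grip_force: 29.4
```

{"method": "step_arm", "body": {
  "motion": [
    [0,0,5,0,1],
    [0,0,5,0,1],
    [0,0,4,0,1],
    [0,0,0,0,1],
    [0,0,0,0,1]
  ]
}}

```text
time_s: 34.98
position: [390.2, 239.7, 49.5]
eef_rot: [0.0, 1.0, 0.001, 0.001]
ft_force: [-0.7, 0.3, 0.2]
grip_width: 0.218
grip_force: 29.4
```

```bash
python3 - <<'E'
from h import *
st()
im,d,P,W,K=snap('wrist')
cv2.imwrite('pics/w9.png',cv2.cvtColor(im,cv2.COLOR_RGB2BGR)[120:440,120:520])
np.savez('/tmp/w9.npz',im=im,P=P,W=W,K=K)
T=tool(P)
with np.errstate(invalid='ignore'):
    m=(abs(T[...,1])<8)&(abs(T[...,0])<9)&(T[...,2]>-37)&(T[...,2]<-28)
q=T[m];A=np.c_[q[:,:2],np.ones(len(q))];print(len(q),q.min(0),q.max(0),np.linalg.lstsq(A,q[:,2],rcond=None)[0])
E
```

```text
34.98 [390.2 239.7  49.5] [[-1.0, 0.0], [0.0, 1.0], [-0.002, 0.001]] [-0.7  0.3  0.2] 0.21847507712977057 29.446998189232545
326 [ -3.66681686  -7.76215406 -36.95088793] [  8.97936596   7.786456   -30.41397196] [ 1.87910665e-01  3.01363644e-03 -3.36131972e+01]
```

View pics/w9.png

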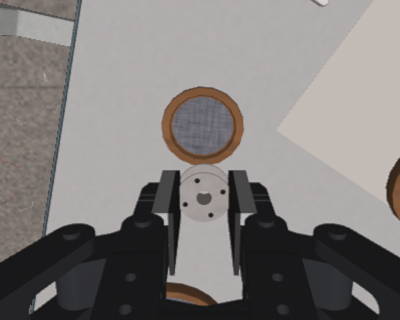

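The dish (203,125) is directly ahead, and after descent it lies under the bobbin. I lower in stages.

{"method": "step_arm", "body": {
  "motion": [
    [0.1,0,4,0,1],
    [0,0,2,0,1],
    [0,0,1,0,1],
    [0,0,0,0,1],
    [0,0,0,0,1]
  ]
}}

```text
time_s: 35.65
position: [388.7, 240.0, -21.2]
eef_rot: [-0.0, 1.0, 0.001, 0.001]
ft_force: [-1.1, -1.1, -0.5]
grip_width: 0.22
grip_force: 29.4
```

{"method": "step_arm", "body": {
  "motion": [
    [0,0,0.3,0,1],
    [0,0,0,0,1],
    [0,0,0,0,1]
  ]
}}

```text
time_s: 36.02
position: [387.9, 239.2, -25.3]
eef_rot: [0.0, 1.0, 0.0, 0.0]
ft_force: [-0.1, -0.4, -0.4]
grip_width: 0.221
grip_force: 29.4
```

{"method": "step_arm", "body": {
  "motion": [
    [0,0,0.3,0,1],
    [0,0,0,0,1],
    [0,0,0,0,1]
  ]
}}

```text
time_s: 36.4
position: [387.8, 239.1, -28.5]
eef_rot: [0.0, 1.0, -0.0, -0.0]
ft_force: [0.1, 0.1, -0.7]
grip_width: 0.218
grip_force: 29.4
```

{"method": "step_arm", "body": {
  "motion": [
    [0,0,0.2,0,1],
    [0,0,0,0,1],
    [0,0,0,0,1]
  ]
}}

```text
time_s: 36.78
position: [388.0, 239.3, -30.3]
eef_rot: [0.0, 1.0, 0.0, 0.0]
ft_force: [-0.2, 0.7, 2.6]
grip_width: 0.221
grip_force: 29.8
```

Contact is felt, so I release and rise.

{"method": "step_arm", "body": {
  "motion": [
    [0,0,0,0,2.6],
    [0,0,0,0,3.2],
    [0,0,0,0,4.5],
    [0,0,0,0,5],
    [0,0,0,0,5]
  ]
}}

```text
time_s: 37.4
position: [387.8, 239.1, -30.5]
eef_rot: [0.0, 1.0, -0.0, -0.0]
ft_force: [0.7, -0.4, 0.7]
grip_width: 0.585
grip_force: 0.0
```

{"method": "step_arm", "body": {
  "motion": [
    [0,0,-3,0,5],
    [0,0,-5,0,6],
    [0,0,-5,0,8],
    [0,0,-5,0,8.5],
    [0,0,-5,0,8.5]
  ]
}}

```text
time_s: 38.02
position: [387.6, 238.9, 201.3]
eef_rot: [0.0, 1.0, 0.0, 0.0]
ft_force: [0.5, 1.4, -0.3]
grip_width: 0.997
grip_force: 0.0
```

{"method": "step_arm", "body": {
  "motion": [
    [-5,3,0,0,8.5],
    [-5,4,0,0,8.5],
    [0,0,0,0,8.5],
    [0,0,0,0,8.5]
  ]
}}

```text
time_s: 38.52
position: [486.6, 308.0, 198.9]
eef_rot: [0.0, 1.0, -0.001, -0.0]
ft_force: [-0.6, 0.0, -0.4]
grip_width: 0.997
grip_force: 0.0
```

```bash
python3 - <<'E'
from h import *
st()
im,d,P,W,K=snap('wrist','w10.png')
def pl(c,r,z0,z1):
    with np.errstate(invalid='ignore'): m=(np.hypot(P[...,0]-c[0],P[...,1]-c[1])<r)&(P[...,2]>z0)&(P[...,2]<z1)
    q=P[m];return np.linalg.lstsq(np.c_[q[:,:2],np.ones(len(q))],q[:,2],rcond=None)[0][:2].round(3)
print('bobbin',top(P,(388,239.5),18,8,16),pl((388,239.5),11,8,16))
for c in((559,369),(426,388)): print('spool',top(P,c,30,54,64),pl(c,18,54,64))
print('cone',top(P,(546,214),30,112,125))
im,d,P,W,K=snap('side')
print('tape',top(P,(367,-252),45,6,25),'bottle',top(P,(428,-379),40,15,70))
E
```

```text
38.52 [486.6 308.  198.9] [[-1.0, 0.0], [0.0, 1.0], [0.001, -0.001]] [-0.6  0.  -0.4] 0.9968161366532142 0.0
bobbin (445, [388.0, 239.5, 11.1], (388.1, 239.5, 10.7)) [ 0.005 -0.003]
spool (1053, [558.5, 369.0, 58.3], (559.0, 369.2, 17.7)) [0.001 0.002]
spool (1423, [425.2, 387.9, 58.4], (425.4, 388.3, 17.5)) [0.002 0.002]
cone (309, [541.6, 220.1, 115.3], (546.7, 215.0, 13.0))
tape (370, [367.8, -254.4, 13.1], (363.7, -248.0, 34.0)) bottle (507, [423.2, -396.6, 44.0], (422.2, -380.1, 28.5))
```

View pics/w10.png

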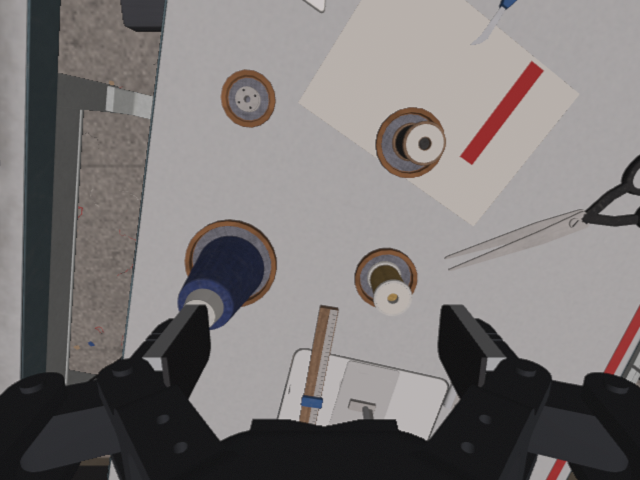

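All four items sit upright in their dishes: bobbin (247,98), spools (424,143) and (393,297), cone (205,300). The arm is clear of everything, so I hand in.

```bash
python3 -c "
from plant import ctrl
print(ctrl.sign_off())"
```

```text
the job is handed in; nothing more can be done
None
```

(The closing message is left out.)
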